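Level the pouring stage and stand the toppled casting flasks on it

ROBOT

A 7-joint arm with a two-finger parallel gripper is mounted at the origin on the work surface. World frame = base frame: x ahead of the robot, y to its left, z up, the work surface at z = 0. Lengths are in m, angles in rad, forces in N, time in s.
With the tool pointing down it reaches from about 0.4 to 0.9 m from the base axis. Payload 5.5 kg.
Tool frame: the origin (TCP) lies at the very end of the fingers, on their centre line; the grasp point (between the pads) lies 19 mm behind it; z points along the fingers, y is the line along which they close (so a half turn about z gives the same grasp; the last joint's range is limited). The gripper opens to 85 mm and grips with 20 to 120 N. Pads are 22 mm wide; open, the fingers measure 114 mm over their backs; the gripper's body (76 mm by 85 mm) begins 54 mm behind the grasp point. The pads swing forward as they close: fully open they stand 13 mm farther back than shut.
Start: joints at [-1.064, 0.501, -0.427, 1.55, 0.221, 1.138, -0.21], TCP at [0.157, 0.631, 0.231] pointing down, gripper open.
Joint ranges: [-2.88, 2.88], [-0.31, 2.03], [-1.54, 1.56], [0.2, 2.42], [-1.41, 4.55], [0.19, 2.02], [-2.57, 2.57]. Speed limits (rad/s): [2.57, 2.57, 3.14, 3.14, 3.14, 3.14, 3.14].

INTERFACE

Orientations are given as a rotation vector (axis times angle).
In Python, from plant import robot, camera, camera_info gives the robot as it stands.
- The arm moves only by the tool jog_arm, never from a script. Its argument "series" is a list of rows, each a list of 7 numbers: the shift along the world's x, y, z in m, then the turn, a rotation vector about the world's x, y, z in degrees, then the finger opening in m, from 0 to 0.0854. A call has 1 to 5 rows; each row shifts and turns the commanded pose from where the row before left it; what a row does not reach is not made up. A row lasts 1/8 s, in which the tool goes at most 62.5 mm and 10.7 degrees, less where a joint would pass 70% of its speed; a pose out of reach is approached as far as the arm can. A call is refused whole if a number of a shift passes 0.0625 or a number of a turn 10.7, either way. A call with a gripper value outside its range is refused whole. The fingers move at their own pace and stop on an object; "grip_force" is the grip in N (left out, the last holds). Time passes only in rows, so rows that do not move let the fingers close. It gives the time, the measured TCP pose, the force, the opening and the grip force at its end, in the units of the state.
- robot.observe(): the state, without advancing time (a new reading comes with each control period).
- camera(name): name is "side" or "top" or "wrist"; returns the picture (480x640x3 uint8, red, green, blue); there is no depth.
- camera_info(name): a dict with "fx", "fy", "cx", "cy" (pixels), "camera_from_world" (4x4, takes a point from world to camera coordinates); the wrist camera has in their place "T_tool_cam" (4x4, takes a point from camera to tool coordinates, whose origin is the TCP and whose axes are the flange's). Camera axes: x right, y down, z forward; pixel columns grow to the right and rows downward; lengths in m; the calibration is good to about 2 mm. The wrist camera is an equidistant fisheye: a pixel r from the principal point sees the ray r / f radians off the axis. A picture is of the moment at which its call begins: read the wrist's pose just before it. camera_info takes no time and is no camera call.
- robot.hand_in(): hands the job in; it is judged then, once.
The state is a dict: "time": time; "joint_pos": joint angles; "dq": joint speeds; "joint_torque": joint torques, N m; "ee_pos": TCP position; "orientation": TCP orientation; "force": force on the tool from outside, world axes, zero at the start; "ft_torque": the same for the moment, N m; "gripper_width": opening from 0.0 (shut) to 1.0 (fully open); "grip_force": force on a finger pad.
Only numpy, scipy, OpenCV 4.12 (cv2) and the standard library are available. Lean on these libraries where they do the work, as an engineer would, in place of code of your own. Each camera call takes 0.05 s, during which the arm holds its last target. There are 200 camera calls.

TASK

The pouring stage has to be dead level before investment is poured: turn its two foot screws until the bubble lies wholly inside the black ring of the vial. Only then pick up every casting flask that has toppled over on the bench and stand it upright, foot down, on the stage plate, clear of the vial and the screws and not overhanging the edge. Leave the stage level at the end, and do not disturb the burr block, the sprue former base or the mixing slab.

Things in the scene. Friction and masses are not known exactly. Their poses are not given: they have to be found in the camera images.
- plate_mid (a point): centre of the top of the stage's dark steel plate, about 45 mm above the bench, in the plate's own axes: x to its far side (from the robot), y left, z its normal. 240 mm (x) by 300 mm (y), 10 mm thick. The screws stand at (-90, +120) and (-90, -120) mm, the vial at (-75, 0) mm; the rest is bare. The stage is fixed; only its slight tilt (under 3 degrees) changes, and not under load.
- vial (a point): centre of the face of the round bubble vial near the plate's near edge: a steel cup 68 mm in diameter, 9 mm tall, with a green face 58 mm in diameter and a black ring of 19 mm inner diameter about its centre. The stage is level when the bubble is at this centre.
- bubble (a point): centre of the white round bubble, 13 mm in diameter, that moves over the vial's face towards the plate's high side and comes to rest about 2 s after a change; at the start it is 6 to 14 mm off the vial's centre.
- grip_left (a point): foot screw at the near left corner (seen from the robot): knurled head 29 mm across, 28 tall. Point: on its axis, 13 mm below its top, 33 mm above the plate. Stiff (0.06 N m), stays put, at most 1.8 rad off level at the start. Clockwise from above raises the corner 2.5 mm/rad and moves the bubble 4.2 mm/rad along the plate's (x, y) = (-0.53, +0.85); anticlockwise the reverse.
- grip_right (a point): foot screw at the near right corner (seen from the robot): knurled head 29 mm across, 28 tall. Point: on its axis, 13 mm below its top, 33 mm above the plate. Stiff (0.06 N m), stays put, at most 1.8 rad off level at the start. Clockwise from above raises the corner 2.5 mm/rad and moves the bubble 4.2 mm/rad along the plate's (x, y) = (-0.53, -0.85); anticlockwise the reverse.
- flask_1: casting flask, 0.22 kg: steel barrel 46 mm across, open at the top, on a dark hexagonal foot 46 mm across flats, 53 over corners, 14 mm thick; 68 mm tall in all. Origin: centre of the foot's underside; x axis: from foot to open top (up when standing). Starts lying, axis 23 mm above the bench. Grip across the bare barrel (14 to 68 mm along x); centre of mass at x = 30 mm. May be absent.
- flask_2: casting flask, 0.22 kg: steel barrel 46 mm across, open at the top, on a dark hexagonal foot 46 mm across flats, 53 over corners, 14 mm thick; 68 mm tall in all. Origin: centre of the foot's underside; x axis: from foot to open top (up when standing). Starts lying, axis 23 mm above the bench. Grip across the bare barrel (14 to 68 mm along x); centre of mass at x = 30 mm. May be absent.
- flask_3: casting flask, 0.22 kg: steel barrel 46 mm across, open at the top, on a dark hexagonal foot 46 mm across flats, 53 over corners, 14 mm thick; 68 mm tall in all. Origin: centre of the foot's underside; x axis: from foot to open top (up when standing). Starts lying, axis 23 mm above the bench. Grip across the bare barrel (14 to 68 mm along x); centre of mass at x = 30 mm. May be absent.
- burr_block: bystander: matte black block 50 x 90 x 30 mm with small burrs standing in it; origin at the centre of its underside
- sprue_base: bystander: heavy nickel-plated sprue former base, a disc 70 mm in diameter with a cone in the middle, 36 mm tall; origin at the centre of its underside
- slab: bystander: cream porcelain mixing slab 90 x 130 x 14 mm; origin at the centre of its underside
Things that resemble listed ones, but are neither listed nor needed, are in the scene too. Leave any blue or orange look-alike of the flask_2 alone. Leave any pink look-alike of the flask_1 alone.

How it is judged:
On the way:
1. the bubble lies inside the ring (centre within 3 mm of the vial's centre) while no flask is on or just over the plate (horizontal distance between bubble and vial below 0.003 m and angle between plate_mid's own z axis and vertical below 0.01 rad and not (x of flask_1 in the frame of plate_mid between -0.13 and 0.13 m and y of flask_1 in the frame of plate_mid between -0.16 and 0.16 m and z of flask_1 in the frame of plate_mid between -0.01 and 0.04 m) and not (x of flask_2 in the frame of plate_mid between -0.13 and 0.13 m and y of flask_2 in the frame of plate_mid between -0.16 and 0.16 m and z of flask_2 in the frame of plate_mid between -0.01 and 0.04 m) and not (x of flask_3 in the frame of plate_mid between -0.13 and 0.13 m and y of flask_3 in the frame of plate_mid between -0.16 and 0.16 m and z of flask_3 in the frame of plate_mid between -0.01 and 0.04 m)), for 1 s.
At the end, for the whole second after the job is handed in: The bubble's centre is within 3 mm of the vial's centre, and every flask present stands with its foot flat on the plate (foot centre within 5 mm of the plate's face in height, within 96 mm of the plate's middle along x and 126 mm along y) and within 0.09 rad of upright, open top up (horizontal distance between bubble and vial below 0.003 m and x of flask_1 in the frame of plate_mid between -0.096 and 0.096 m and y of flask_1 in the frame of plate_mid between -0.126 and 0.126 m and z of flask_1 in the frame of plate_mid between -0.005 and 0.005 m and angle between each of flask_1, flask_2, flask_3's own x axis and vertical below 0.09 rad and x of flask_2 in the frame of plate_mid between -0.096 and 0.096 m and y of flask_2 in the frame of plate_mid between -0.126 and 0.126 m and z of flask_2 in the frame of plate_mid between -0.005 and 0.005 m and x of flask_3 in the frame of plate_mid between -0.096 and 0.096 m and y of flask_3 in the frame of plate_mid between -0.126 and 0.126 m and z of flask_3 in the frame of plate_mid between -0.005 and 0.005 m); the robot touches nothing.
It fails at once if the burr block is shifted by more than 25 mm (distance of burr_block from where it was at the start of the episode above 0.025 m).
It fails at once if the sprue former base is shifted by more than 25 mm (distance of sprue_base from where it was at the start of the episode above 0.025 m).
It fails at once if the mixing slab is shifted by more than 25 mm (distance of slab from where it was at the start of the episode above 0.025 m).
Of flask_1, flask_2, flask_3 only 2 to 3 are there at a start; the rules pass over those that are not, and their reading is None.
At some moment in a run one of flask_1, flask_2, flask_3 may be knocked a few centimetres aside while the robot is not near it.
Once in a run the grip may slacken for a moment while it holds something.
It also fails if it takes over 210 s, if anything falls off the work surface, if the arm or the gripper's body presses on something with over 40 N, if the wrist force passes 120 N, or if a joint passes its speed limit or range.

## Working session

There is one attempt and no reset: what is moved stays moved. The work goes in short steps, Python scripts to look and compute and a tool call to move; the robot and the scene stay as the last step left them, time stands still between calls to the robot, and variables do not carry over. Pictures are saved under pics/ and viewed, at most 14 in all, crops included, and the job is handed in when it is done.

Besides the shell and the picture viewer there is one more tool, called after "Call:" as a command line: name --pt "numbers of a row" for each row, then --argument value for the rest. jog_arm: Moves the arm, as the interface text tells. Its arguments: {"type":"object","properties":{"series":{"type":"array"},"grip_force":{"type":"number"}},"required":["series"]}

```bash
mkdir -p pics; cat > h.py <<'E'
import numpy as np, cv2
from scipy.spatial.transform import Rotation as R
from plant import robot, camera, camera_info
def snap(n,f):
    im=camera(n); cv2.imwrite('pics/'+f,cv2.cvtColor(im,cv2.COLOR_RGB2BGR)); return im
def ray(n,u,v,z):
    """pixel -> world point at height z"""
    c=camera_info(n); 
    if n=='wrist':
        s=robot.observe(); T=np.eye(4); T[:3,:3]=R.from_rotvec(s['orientation']).as_matrix(); T[:3,3]=s['ee_pos']
        W=T@c['T_tool_cam']; x=(u-c['cx'])/c['fx']; y=(v-c['cy'])/c['fy']; r=np.hypot(x,y)+1e-12
        d=np.array([x/r*np.sin(r),y/r*np.sin(r),np.cos(r)])
    else:
        W=np.linalg.inv(c['camera_from_world']); d=np.array([(u-c['cx'])/c['fx'],(v-c['cy'])/c['fy'],1])
    d=W[:3,:3]@d; o=W[:3,3]; return o+d*(z-o[2])/d[2]
E
python3 - <<'E'
from h import *
s=robot.observe(); print(s)
snap('top','t0.png'); snap('side','s0.png')
for n in('top','side'):
    W=np.linalg.inv(camera_info(n)['camera_from_world']);print(n,W.round(3),camera_info(n)['fx'])
print(camera_info('wrist'))
E
```

```text
{'time': 0.0, 'joint_pos': array([-1.06378633,  0.50181767, -0.42678585,  1.55146261,  0.22080811,
        1.13828001, -0.21026807]), 'dq': array([ 0.00184007,  0.00133446,  0.0003332 ,  0.00179278,  0.00070422,
        0.00020805, -0.00053083]), 'joint_torque': array([ 1.74834413e-04, -5.69513261e+01, -5.81565902e+00, -2.80947465e+01,
        1.07688666e-02,  1.19104207e-02,  6.96362179e-06]), 'ee_pos': array([0.15679245, 0.63009474, 0.23027254]), 'orientation': array([-3.81856219e-01, -3.11801256e+00,  2.96769087e-03]), 'force': array([0.06289433, 0.05952243, 0.59175026]), 'ft_torque': array([ 0.02477779, -0.03107241,  0.03434117]), 'grip_force': 0.0, 'gripper_width': 1.002859564804923}
top [[-0.158 -0.963  0.22   0.418]
 [-0.987  0.155 -0.029  0.022]
 [-0.006 -0.222 -0.975  0.828]
 [ 0.     0.     0.     1.   ]] 456.29943851741757
side [[ 0.919 -0.235  0.315  0.256]
 [-0.393 -0.545  0.74  -0.766]
 [-0.002 -0.805 -0.594  0.691]
 [ 0.     0.     0.     1.   ]] 456.3925154306947
{'fx': 371.64829954431775, 'fy': 371.64829954431775, 'cx': 321.4834269613253, 'cy': 244.24128948721838, 'T_tool_cam': array([[ 3.78530721e-04, -9.53968665e-01, -2.99906058e-01,
         7.62119776e-02],
       [ 9.99999910e-01,  4.18272077e-04, -6.83139487e-05,
        -2.83527419e-04],
       [ 1.90611696e-04, -2.99906005e-01,  9.53968737e-01,
        -1.42708681e-01],
       [ 0.00000000e+00,  0.00000000e+00,  0.00000000e+00,
         1.00000000e+00]])}
```

View pics/t0.png

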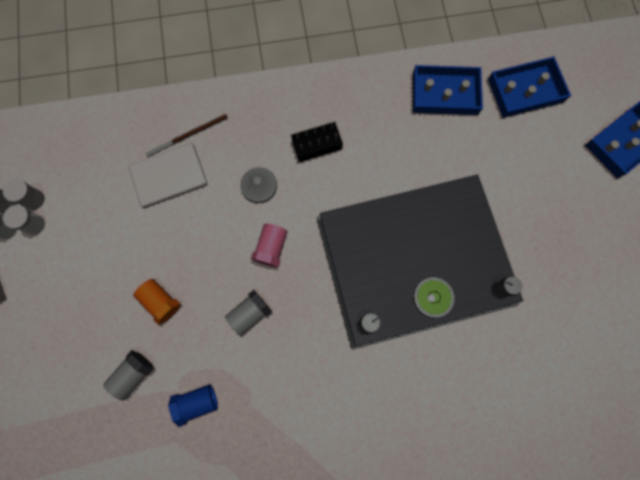

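View pics/s0.png

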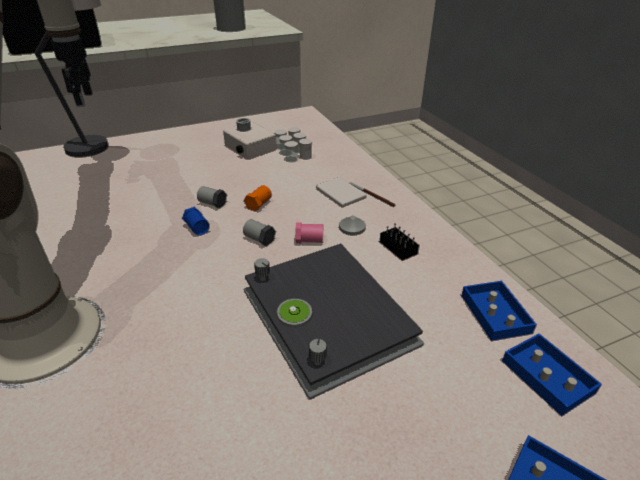

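Top view: the plate spans (320,213)-(521,300), with the screws at (370,322) and (513,286), and the vial at (434,297). Two grey cylinders with dark feet lie at (248,313) and (128,375) and fit the flasks. The pink (270,245), orange (157,301) and blue (193,404) ones are look-alikes, and the standing grey cups at (15,200) are not toppled.

```bash
cat >> h.py <<'E'
def blobs(im,zv=.055):
    """vial + bubble centroid pixels in top image"""
    hsv=cv2.cvtColor(im,cv2.COLOR_RGB2HSV)
    g=cv2.inRange(hsv,(35,120,60),(60,255,255)); n,l,st,ce=cv2.connectedComponentsWithStats(g)
    i=1+np.argmax(st[1:,4]); pts=cv2.findNonZero((l==i).astype(np.uint8))
    h=cv2.convexHull(pts); el=cv2.fitEllipse(h)
    m=np.zeros(g.shape,np.uint8); cv2.fillConvexPoly(m,h,255)
    w=(im.min(2).astype(float)-110).clip(0)*(cv2.erode(m,np.ones((5,5)))>0); yy,xx=np.mgrid[:480,:640]
    return el, ((w*xx).sum()/w.sum(),(w*yy).sum()/w.sum()), (w>0).sum()
E
python3 - <<'E'
from h import *
im=cv2.cvtColor(cv2.imread('pics/t0.png'),cv2.COLOR_BGR2RGB)
el,b,n=blobs(im); print(el,b,n)
print('vial',ray('top',*el[0],.054),'bub',ray('top',*b,.054))
for k,p,z in [('FL',(320,213),.045),('FR',(478,177),.045),('NR',(521,300),.045),('NL',(355,346),.045),('sl',(370,322),.091),('sr',(513,286),.091),
 ('A',(232,322),.023),('Afoot',(262,302),.023),('B',(115,387),.023),('Bfoot',(143,362),.023),('cup',(15,190),.05),('pink',(270,245),.023),('blue',(193,404),.023),('orange',(157,301),.023)]:
    print(k,ray('top',*p,z).round(4))
B=cv2.imread('pics/t0.png'); a=cv2.resize(B[260:420,90:290],None,fx=2.5,fy=2.5,interpolation=2); c=cv2.resize(B[255:355,340:540],None,fx=2.5,fy=2.5,interpolation=2)
c2=cv2.resize(cv2.imread('pics/s0.png')[110:260,170:330],None,fx=1.9,fy=1.65)
o=np.zeros((600,800,3),np.uint8); o[:400,:500]=a[:400,:500]; o[:247,500:800]=c2[:247,:300]; o[400:600,:500]=c[:200,:500]
cc=cv2.resize(B[272:322,409:459],(300,300),interpolation=2); o[300:,500:]=cc
cv2.imwrite('pics/c0.png',o)
E
```

```text
((434.1456298828125, 296.7984924316406), (30.602441787719727, 32.69401931762695), 137.25318908691406) (np.float64(431.0801781737194), np.float64(297.63251670378617)) 28
vial [ 0.46535343 -0.1781192   0.054     ] bub [ 0.46479943 -0.17271886  0.054     ]
FL [ 0.644  -0.0116  0.045 ]
FR [ 0.6652 -0.305   0.045 ]
NR [ 0.4371 -0.3251  0.045 ]
NL [ 0.4067 -0.0327  0.045 ]
sl [ 0.4402 -0.0595  0.091 ]
sr [ 0.46   -0.2978  0.091 ]
A [0.4802 0.1698 0.023 ]
Afoot [0.5062 0.1138 0.023 ]
B [0.4039 0.3778 0.023 ]
Bfoot [0.4373 0.328  0.023 ]
cup [0.7728 0.5239 0.05  ]
pink [0.6055 0.0861 0.023 ]
blue [0.356  0.2501 0.023 ]
orange [0.5373 0.296  0.023 ]
```

View pics/c0.png

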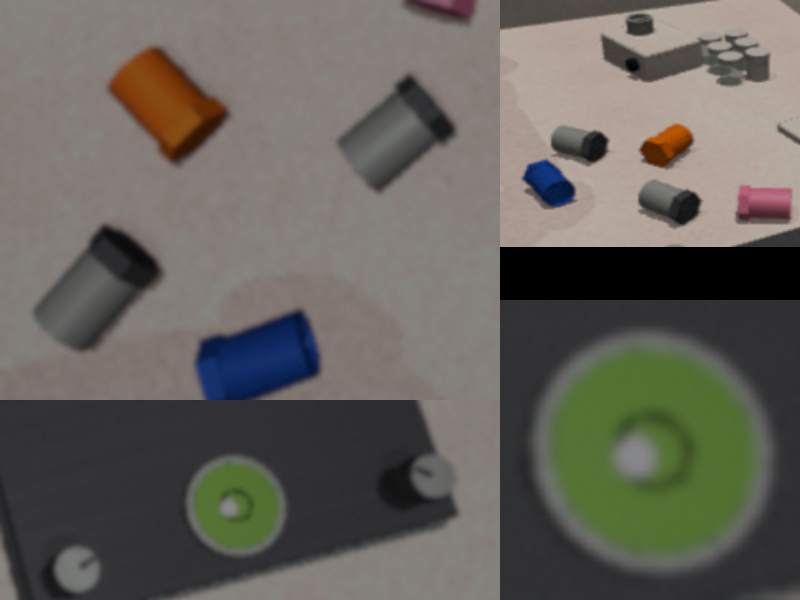

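The crop confirms two toppled grey flasks with dark hex feet at top pixels (248,313) and (128,375). The bubble, at (431,298), sits to the left of the ring centre at (434,297). I'll move over the vial for a closer look.

Call:
jog_arm --pt "0.045 -0.04 0 0 0 0 0.0854" --pt "0.045 -0.04 0 0 0 0 0.0854" --pt "0.045 -0.04 0 0 0 0 0.0854" --pt "0.045 -0.04 0 0 0 0 0.0854" --pt "0.045 -0.04 0 0 0 0 0.0854"

```text
time: 0.72
ee_pos: [0.383, 0.4291, 0.231]
orientation: [-0.382, -3.118, 0.001]
force: [0.8, 0.6, -0.2]
gripper_width: 1.001
grip_force: 0.0
```

Call:
jog_arm --pt "0.012 -0.06 0 0 0 0 0.0854" --pt "0.012 -0.06 0 0 0 0 0.0854" --pt "0.012 -0.06 0 0 0 0 0.0854" --pt "0.012 -0.06 0 0 0 0 0.0854" --pt "0.012 -0.06 0 0 0 0 0.0854"

```text
time: 1.35
ee_pos: [0.4418, 0.1287, 0.2312]
orientation: [0.382, 3.118, 0.0]
force: [1.2, -0.2, 0.0]
gripper_width: 1.005
grip_force: 0.0
```

Call:
jog_arm --pt "0.004 -0.06 -0.01 0 0 0 0.0854" --pt "0.004 -0.06 -0.01 0 0 0 0.0854" --pt "0.004 -0.06 -0.01 0 0 0 0.0854" --pt "0.004 -0.06 -0.01 0 0 0 0.0854" --pt "0.004 -0.06 -0.01 0 0 0 0.0854"

```text
time: 1.98
ee_pos: [0.4617, -0.171, 0.181]
orientation: [0.381, 3.118, 0.0]
force: [0.9, -0.0, 0.1]
gripper_width: 0.998
grip_force: 0.0
```

Call:
jog_arm --pt "0 0 0 0 0 0 0.0854" --pt "0 0 0 0 0 0 0.0854"

```text
time: 2.22
ee_pos: [0.4615, -0.1687, 0.1809]
orientation: [-0.383, -3.117, -0.001]
force: [-0.0, 0.7, -0.5]
gripper_width: 1.004
grip_force: 0.0
```

```bash
python3 - <<'E'
from h import *
s=robot.observe(); print(s['time'],s['ee_pos'],s['joint_pos'].round(3))
print(R.from_rotvec(s['orientation']).as_matrix().round(3))
im=snap('wrist','w1.png')
el,b,n=blobs(im); print(el,b,n); v=ray('wrist',*el[0],.054); q=ray('wrist',*b,.054); print(v,q,q-v)
E
```

```text
2.225 [ 0.46149165 -0.16871442  0.18088304] [ 0.262  0.25   0.039  2.002 -0.013  0.891  1.635]
[[-0.97   0.242 -0.001]
 [ 0.242  0.97   0.001]
 [ 0.001  0.001 -1.   ]]
((310.26641845703125, 238.50990295410156), (71.83740997314453, 75.3163070678711), 99.78663635253906) (np.float64(319.0734785754482), np.float64(237.49376959562665)) 201
[ 0.46350344 -0.1773055   0.054     ] [ 0.464327   -0.17063436  0.054     ] [0.00082355 0.00667114 0.        ]
```

View pics/w1.png

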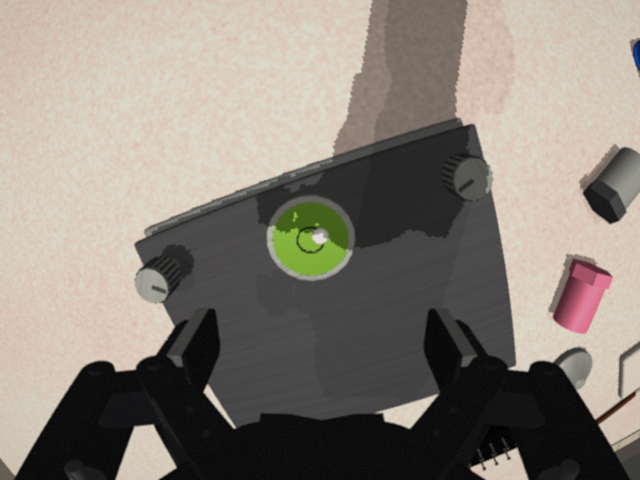

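Wrist view: the ring centre is at (311,239), the bubble at (320,237), and the screw tops at about (154,284) on the right and (473,181) on the left.

```bash
python3 - <<'E'
from h import *
B=cv2.imread('pics/w1.png')
print(ray('wrist',154,285,.091),ray('wrist',474,181,.091),ray('wrist',311,239,.054),ray('wrist',320,237,.054))
o=np.hstack([cv2.resize(B[250:320,120:200],None,fx=5,fy=5),cv2.resize(B[145:215,435:515],None,fx=5,fy=5)])
cv2.imwrite('pics/c1.png',o)
E
```

```text
[ 0.45964392 -0.29445341  0.091     ] [ 0.44021993 -0.05825026  0.091     ] [ 0.46401237 -0.17686169  0.054     ] [ 0.4641174  -0.16985994  0.054     ]
```

View pics/c1.png

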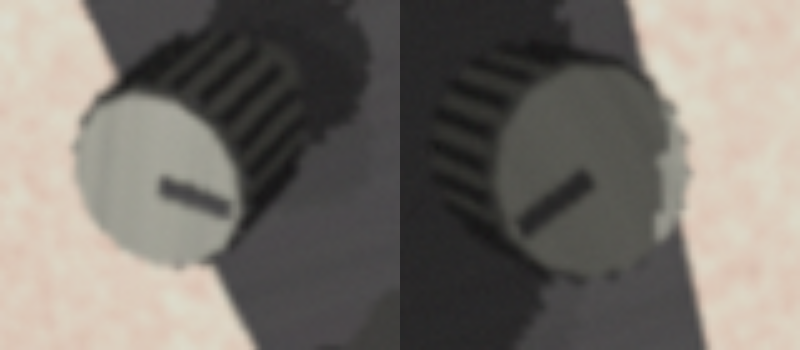

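Both screw centres agree with the top view: right at (0.460,-0.296), left at (0.440,-0.059). I'll start with the right screw, turning the wrist +40° first so it has room for the clockwise turn.

Call:
jog_arm --pt "0 -0.032 0 0 0 10 0.0854" --pt "0 -0.032 0 0 0 10 0.0854" --pt "0 -0.032 -0.02 0 0 10 0.0854" --pt "-0.001 -0.0315 -0.04 0 0 10 0.0854" --pt "0 0 0 0 0 0 0.0854"

```text
time: 2.9
ee_pos: [0.4585, -0.2964, 0.1184]
orientation: [0.706, -3.057, -0.006]
force: [-0.7, 0.8, 0.5]
gripper_width: 1.0
grip_force: 0.0
```

Call:
jog_arm --pt "0 0 0 0 0 0 0.0854"

```text
time: 3.02
ee_pos: [0.4618, -0.2947, 0.1217]
orientation: [-0.708, 3.06, 0.002]
force: [0.3, 0.3, -0.3]
gripper_width: 0.999
grip_force: 0.0
```

```bash
python3 - <<'E'
from h import *
s=robot.observe(); print(s['time'],s['ee_pos'],s['joint_pos'].round(3))
im=snap('wrist','w2.png')
E
```

```text
3.025 [ 0.46177954 -0.29471633  0.1216967 ] [ 0.535  0.425 -0.018  1.912  0.009  0.805  2.537]
```

View pics/w2.png

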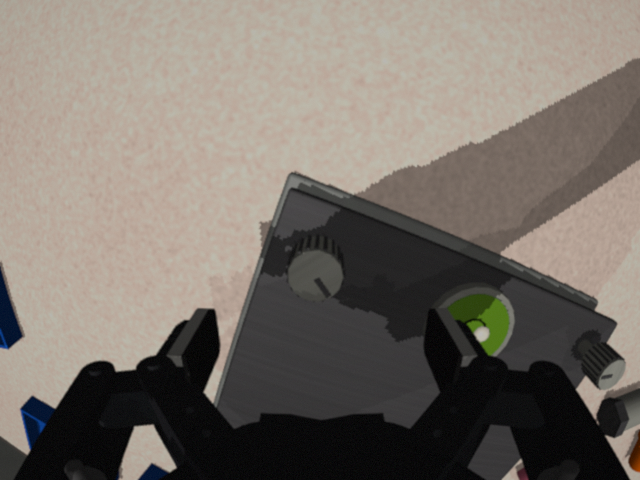

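```bash
python3 - <<'E'
from h import *
print(ray('wrist',316,274,.091), R.from_rotvec(robot.observe()['orientation']).as_matrix().round(3)[:,2])
E
```

```text
[ 0.45831866 -0.30045107  0.091     ] [ 0.002  0.    -1.   ]
```

Call:
jog_arm --pt "-0.001 -0.003 -0.03 0 0 0 0.0854" --pt "0 0 -0.03 0 0 0 0.0854" --pt "0 0 0 0 0 0 0.06" --pt "0 0 0 0 0 0 0.04" --pt "0 0 0 0 0 0 0.02" --grip_force 40

```text
time: 3.7
ee_pos: [0.4613, -0.3, 0.0631]
orientation: [-0.708, 3.059, -0.003]
force: [-0.1, 0.9, -0.0]
gripper_width: 0.378
grip_force: 0.0
```

Call:
jog_arm --pt "0 0 0 0 0 0 0.015" --pt "0 0 0 0 0 0 0.015" --pt "0 0 0 0 0 0 0.015"

```text
time: 4.08
ee_pos: [0.4606, -0.299, 0.0633]
orientation: [-0.708, 3.06, 0.0]
force: [-2.8, 3.8, 9.9]
gripper_width: 0.328
grip_force: 38.8
```

Gripped at about 28 mm. Turning clockwise 62° (a slight undershoot).

Call:
jog_arm --pt "0 0 0 0 0 -10 0.015" --pt "0 0 0 0 0 -10 0.015" --pt "0 0 0 0 0 -10 0.015" --pt "0 0 0 0 0 -10 0.015" --pt "0 0 0 0 0 -10 0.015"

```text
time: 4.7
ee_pos: [0.4609, -0.2996, 0.065]
orientation: [0.66, 3.069, 0.001]
force: [-7.5, 5.0, 26.3]
gripper_width: 0.326
grip_force: 39.7
```

Call:
jog_arm --pt "0 0 0 0 0 -10 0.015" --pt "0 0 0 0 0 -2 0.015" --pt "0 0 0 0 0 0 0.015" --pt "0 0 0 0 0 0 0.0854" --pt "0 0 0 0 0 0 0.0854"

```text
time: 5.32
ee_pos: [0.4605, -0.2998, 0.0621]
orientation: [0.969, 2.987, 0.0]
force: [-0.5, -0.5, 0.0]
gripper_width: 0.735
grip_force: 0.0
```

Call:
jog_arm --pt "0 0 0 0 0 0 0.0854" --pt "0 0 0.03 0 0 0 0.0854" --pt "0 0 0.04 0 0 0 0.0854" --pt "0 0.06 0.04 0 0 0 0.0854" --pt "0 0.05 0.01 0 0 0 0.0854"

```text
time: 5.95
ee_pos: [0.4611, -0.1976, 0.178]
orientation: [0.972, 2.984, 0.0]
force: [0.7, 0.5, -0.9]
gripper_width: 0.997
grip_force: 0.0
```

Call:
jog_arm --pt "0 0 0 0 0 0 0.0854" --pt "0 0 0 0 0 0 0.0854" --pt "0 0 0 0 0 0 0.0854" --pt "0 0 0 0 0 0 0.0854" --pt "0 0 0 0 0 0 0.0854"

```text
time: 6.58
ee_pos: [0.4595, -0.1984, 0.1756]
orientation: [-0.972, -2.987, 0.0]
force: [0.5, 0.6, 0.1]
gripper_width: 0.999
grip_force: 0.0
```

Call:
jog_arm --pt "0 0 0 0 0 0 0.0854" --pt "0 0 0 0 0 0 0.0854" --pt "0 0 0 0 0 0 0.0854" --pt "0 0 0 0 0 0 0.0854" --pt "0 0 0 0 0 0 0.0854"

```text
time: 7.2
ee_pos: [0.4599, -0.1977, 0.176]
orientation: [0.97, 2.988, 0.0]
force: [-1.0, -0.3, -0.1]
gripper_width: 1.002
grip_force: 0.0
```

Call:
jog_arm --pt "0 0 0 0 0 0 0.0854" --pt "0 0 0 0 0 0 0.0854" --pt "0 0 0 0 0 0 0.0854" --pt "0 0 0 0 0 0 0.0854" --pt "0 0 0 0 0 0 0.0854"

```text
time: 7.82
ee_pos: [0.4599, -0.1977, 0.176]
orientation: [-0.97, -2.988, 0.0]
force: [-0.1, -0.3, 0.8]
gripper_width: 1.0
grip_force: 0.0
```

```bash
cat >> h.py <<'E'
def level(f):
    s=robot.observe(); print(s['time'],s['ee_pos'],s['joint_pos'].round(3),R.from_rotvec(s['orientation']).as_matrix().round(3)[:2,1])
    im=snap('wrist',f); el,b,n=blobs(im); v=ray('wrist',*el[0],.054); q=ray('wrist',*b,.054); d=q-v
    p=R.from_euler('z',-4.8,degrees=True).apply(d)*1e3; print(el[0],el[1],b,n,v,'plate d mm',p)
    sa=-p[0]/(-.53*4.2); di=-p[1]/(.85*4.2); print('CW deg left,right',np.degrees([(sa+di)/2,(sa-di)/2]))
    u,w=map(int,el[0]); cv2.imwrite('pics/crop_'+f,cv2.resize(cv2.cvtColor(im,cv2.COLOR_RGB2BGR)[max(w-50,0):w+50,max(u-50,0):u+50],None,fx=4,fy=4))
E
python3 -c "
from h import *
level('w3.png')"
```

```text
7.825 [ 0.45986045 -0.19772629  0.1759747 ] [ 0.119  0.277  0.272  1.993 -0.095  0.883  1.385] [0.587 0.809]
(346.1950988769531, 223.87611389160156) (74.89127349853516, 77.71232604980469) (np.float64(348.1973371374227), np.float64(218.23514027579648)) 181 [ 0.46349036 -0.17801493  0.054     ] plate d mm [-2.32537284  3.84857765  0.        ]
CW deg left,right [-60.8101549    0.95658367]
```

View pics/crop_w3.png

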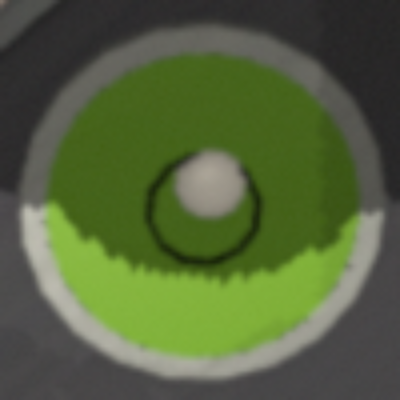

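The bubble is at crop (211,184) and the ring centre at (204,208), so only the left screw still needs turning, about 61° anticlockwise. I'll pre-turn -20° and grip it at (0.4405,-0.060).

Call:
jog_arm --pt "-0.007 0.046 0 0 0 -10 0.0854" --pt "-0.007 0.046 0 0 0 -10 0.0854" --pt "-0.0055 0.046 0 0 0 0 0.0854" --pt "0 0 -0.05 0 0 0 0.0854" --pt "0 0 0 0 0 0 0.0854"

```text
time: 8.5
ee_pos: [0.4374, -0.0594, 0.1237]
orientation: [-1.468, -2.77, 0.005]
force: [-0.4, -0.9, -0.4]
gripper_width: 1.0
grip_force: 0.0
```

Call:
jog_arm --pt "0 0 -0.034 0 0 0 0.0854" --pt "0 0 -0.03 0 0 0 0.0854" --pt "0 0 0 0 0 0 0.06" --pt "0 0 0 0 0 0 0.04" --pt "0 0 0 0 0 0 0.015"

```text
time: 9.12
ee_pos: [0.4409, -0.0607, 0.0635]
orientation: [1.473, 2.774, 0.0]
force: [-19.5, -16.2, 20.6]
gripper_width: 0.378
grip_force: 14.0
```

Call:
jog_arm --pt "0 0 0 0 0 0 0.015" --pt "0 0 0 0 0 0 0.015" --pt "0 0 0 0 0 0 0.015"

```text
time: 9.5
ee_pos: [0.439, -0.0619, 0.0634]
orientation: [-1.474, -2.773, 0.003]
force: [-7.8, -5.4, 12.9]
gripper_width: 0.325
grip_force: 38.5
```

Call:
jog_arm --pt "0 0 0 0 0 10 0.015" --pt "0 0 0 0 0 10 0.015" --pt "0 0 0 0 0 10 0.015" --pt "0 0 0 0 0 10 0.015" --pt "0 0 0 0 0 10 0.015"

```text
time: 10.12
ee_pos: [0.4397, -0.0598, 0.0616]
orientation: [-0.153, -3.137, -0.0]
force: [1.7, 1.5, -18.4]
gripper_width: 0.324
grip_force: 40.7
```

Call:
jog_arm --pt "0 0 0 0 0 10 0.015" --pt "0 0 0 0 0 0 0.015" --pt "0 0 0 0 0 0 0.015" --pt "0 0 0 0 0 0 0.0854" --pt "0 0 0 0 0 0 0.0854"

```text
time: 10.75
ee_pos: [0.442, -0.0607, 0.0634]
orientation: [-0.11, 3.137, -0.002]
force: [0.2, -0.2, 0.5]
gripper_width: 0.739
grip_force: 0.0
```

Call:
jog_arm --pt "0 0 0 0 0 0 0.0854" --pt "0 0 0.035 0 0 0 0.0854" --pt "0 0 0.04 0 0 0 0.0854" --pt "0.01 -0.05 0.04 0 0 0 0.0854" --pt "0.01 -0.05 0.01 0 0 0 0.0854"

```text
time: 11.38
ee_pos: [0.4626, -0.1595, 0.1894]
orientation: [-0.115, 3.133, -0.003]
force: [0.9, -0.5, 0.0]
gripper_width: 1.003
grip_force: 0.0
```

Call:
jog_arm --pt "0 0 0 0 0 0 0.0854" --pt "0 0 0 0 0 0 0.0854" --pt "0 0 0 0 0 0 0.0854" --pt "0 0 0 0 0 0 0.0854" --pt "0 0 0 0 0 0 0.0854"

```text
time: 12.0
ee_pos: [0.46, -0.1575, 0.1853]
orientation: [0.114, -3.139, -0.0]
force: [0.6, -0.0, 0.0]
gripper_width: 1.002
grip_force: 0.0
```

Call:
jog_arm --pt "0 0 0 0 0 0 0.0854" --pt "0 0 0 0 0 0 0.0854" --pt "0 0 0 0 0 0 0.0854" --pt "0 0 0 0 0 0 0.0854" --pt "0 0 0 0 0 0 0.0854"

```text
time: 12.62
ee_pos: [0.46, -0.1583, 0.1856]
orientation: [0.112, -3.14, 0.0]
force: [-0.7, 0.2, 0.2]
gripper_width: 0.998
grip_force: 0.0
```

Call:
jog_arm --pt "0 0 0 0 0 0 0.0854" --pt "0 0 0 0 0 0 0.0854" --pt "0 0 0 0 0 0 0.0854" --pt "0 0 0 0 0 0 0.0854" --pt "0 0 0 0 0 0 0.0854"

```text
time: 13.25
ee_pos: [0.4601, -0.1582, 0.1855]
orientation: [0.112, -3.14, -0.0]
force: [1.0, -0.1, -0.0]
gripper_width: 1.001
grip_force: 0.0
```

```bash
python3 -c "
from h import *
level('w4.png')"
```

```text
13.25 [ 0.46005874 -0.15819681  0.18554823] [ 0.26   0.235  0.018  2.01  -0.005  0.897  1.923] [-0.071  0.997]
(296.3800964355469, 233.92295837402344) (71.12054443359375, 74.14970397949219) (np.float64(297.04136833731104), np.float64(236.43754972155926)) 189 [ 0.46305699 -0.17772948  0.054     ] plate d mm [2.01829958 0.44787705 0.        ]
CW deg left,right [22.38081077 29.56889616]
```

View pics/crop_w4.png

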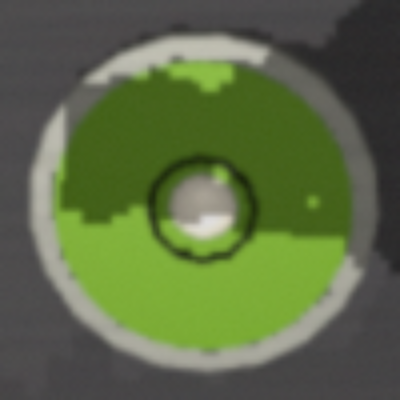

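The bubble at crop (203,207) is inside the ring around (204,209), so the stage is level. Next is flask B, the far-left one; I'll hover over it with the wrist turned -63°.

Call:
jog_arm --pt "-0.002 0.05 0.02 0 0 -7 0.0854" --pt "-0.004 0.057 0.02 0 0 -7 0.0854" --pt "-0.004 0.057 0.02 0 0 -7 0.0854" --pt "-0.005 0.058 0.01 0 0 -7 0.0854" --pt "-0.005 0.058 0 0 0 -7 0.0854"

```text
time: 13.92
ee_pos: [0.4405, 0.1238, 0.2569]
orientation: [0.843, 3.024, 0.002]
force: [0.3, -0.3, 0.2]
gripper_width: 0.997
grip_force: 0.0
```

Call:
jog_arm --pt "-0.005 0.058 0 0 0 -7 0.0854" --pt "-0.005 0.058 0 0 0 -7 0.0854" --pt "-0.005 0.058 0 0 0 -7 0.0854" --pt "-0.005 0.057 0 0 0 -7 0.0854" --pt "0 0 0 0 0 0 0.0854"

```text
time: 14.55
ee_pos: [0.4175, 0.3584, 0.2554]
orientation: [-1.534, -2.739, -0.003]
force: [0.3, -0.9, -0.1]
gripper_width: 1.002
grip_force: 0.0
```

Call:
jog_arm --pt "0 0 0 0 0 0 0.0854" --pt "0 0 0 0 0 0 0.0854"

```text
time: 14.8
ee_pos: [0.4208, 0.351, 0.2554]
orientation: [1.547, 2.734, -0.001]
force: [-0.4, -0.4, -0.1]
gripper_width: 1.0
grip_force: 0.0
```

```bash
python3 - <<'E'
from h import *
s=robot.observe(); print(s['time'],s['ee_pos'],s['joint_pos'].round(3));print(R.from_rotvec(s['orientation']).as_matrix().round(3))
snap('wrist','w5.png')
im=snap('top','t5.png'); el,b,n=blobs(im); v=ray('top',*el[0],.054);q=ray('top',*b,.054);print((q-v)*1e3)
E
```

```text
14.8 [0.42076565 0.35101666 0.25544552] [-0.513  0.276 -0.278  1.787  0.085  1.091 -0.279]
[[-0.515  0.857  0.   ]
 [ 0.857  0.515 -0.001]
 [-0.001 -0.    -1.   ]]
[-0.59745216  0.05168788  0.        ]
```

View pics/w5.png

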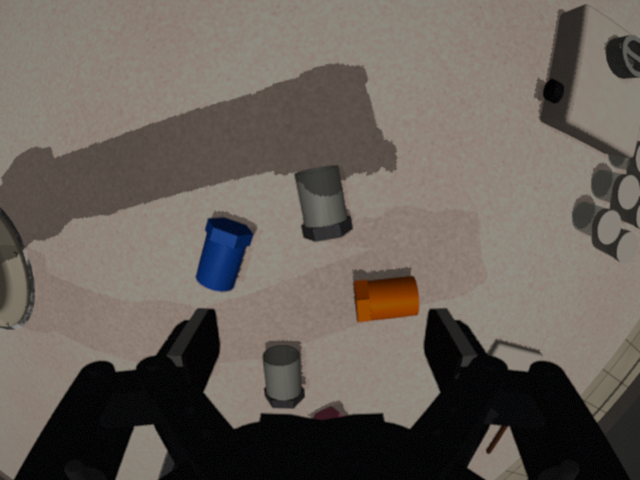

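Wrist view: B is the grey flask with its open end at (320,172) and hex foot at (327,230). Blue is at (224,253), orange at (387,299), and flask A at (283,373).

```bash
python3 - <<'E'
from h import *
for p in [(319.5,172),(326.5,222),(328,238)]:
    print(p,ray('wrist',*p,.023).round(4))
a=ray('wrist',319.5,172,.023);b=ray('wrist',328,238,.023);d=a-b;print(np.linalg.norm(d),np.degrees(np.arctan2(d[1],d[0])))
# barrel edges mid row
for p in [(300,190),(342,185)]: print(ray('wrist',*p,.023).round(4))
E
```

```text
(319.5, 172) [0.4015 0.3798 0.023 ]
(326.5, 222) [0.4345 0.3388 0.023 ]
(328, 238) [0.4449 0.3247 0.023 ]
0.07015292368753423 128.24870459209566
[0.3939 0.3537 0.023 ]
[0.4279 0.3802 0.023 ]
```

Call:
jog_arm --pt "0.003 0.001 -0.03 0 0 6.5 0.0854" --pt "0 0 -0.03 -7.93 -6.09 0 0.0854" --pt "0 0 -0.03 -7.93 -6.09 0 0.0854" --pt "0 0 -0.03 -7.93 -6.09 0 0.0854" --pt "0 0 0 -7.93 -6.09 0 0.0854"

```text
time: 15.52
ee_pos: [0.4231, 0.3523, 0.1345]
orientation: [1.095, 2.225, -0.405]
force: [0.7, -0.8, 0.2]
gripper_width: 1.001
grip_force: 0.0
```

Call:
jog_arm --pt "0 0 0 0 0 0 0.0854" --pt "0 0 0 0 0 0 0.0854" --pt "0 0 0 0 0 0 0.0854"

```text
time: 15.9
ee_pos: [0.4254, 0.3522, 0.1374]
orientation: [1.105, 2.229, -0.398]
force: [0.5, 0.1, 0.5]
gripper_width: 0.999
grip_force: 0.0
```

```bash
python3 - <<'E'
from h import *
s=robot.observe(); print(s['time'],s['ee_pos'],s['joint_pos'].round(3));print(R.from_rotvec(s['orientation']).as_matrix().round(3))
snap('wrist','w6.png')
E
```

```text
15.9 [0.42537005 0.35219533 0.13736394] [-1.029  0.613 -0.127  1.792  0.723  1.229 -0.919]
[[-0.464  0.795  0.39 ]
 [ 0.611  0.606 -0.509]
 [-0.641  0.002 -0.767]]
```

View pics/w6.png

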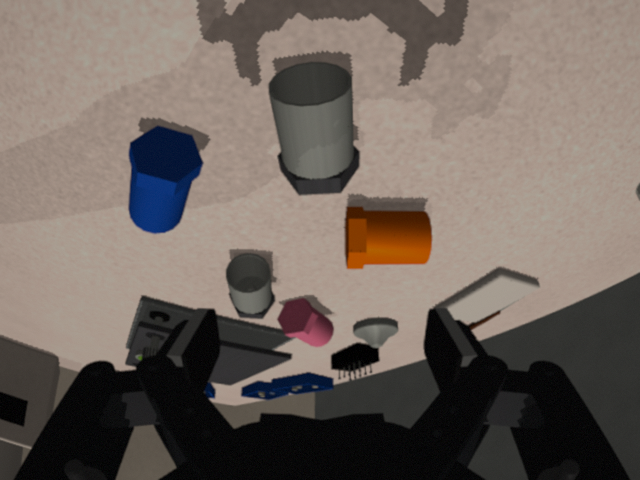

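```bash
python3 - <<'E'
from h import *
a=ray('wrist',311.5,88,.023);f=ray('wrist',319,163,.023)
g=ray('wrist',321,178,.016)
d=a-f;print(a,f,g,np.linalg.norm(d),np.degrees(np.arctan2(d[1],d[0])))
E
```

```text
[0.39984392 0.37717982 0.023     ] [0.43871176 0.33252049 0.023     ] [0.453188   0.31569115 0.016     ] 0.05920442923290829 131.03365040969032
```

Call:
jog_arm --pt "-0.002 -0.0005 -0.04 0 0 2.5 0.0854" --pt "0 0 -0.045 0 0 0 0.0854" --pt "0 0 -0.025 0 0 0 0.0854" --pt "0 0 -0.01 0 0 0 0.0854" --pt "0 0 0 0 0 0 0.0854"

```text
time: 16.58
ee_pos: [0.4219, 0.3528, 0.0161]
orientation: [1.049, 2.25, -0.382]
force: [0.2, -0.2, 0.2]
gripper_width: 1.001
grip_force: 0.0
```

Call:
jog_arm --pt "0 0 0 0 0 0 0.0854"

```text
time: 16.7
ee_pos: [0.4219, 0.3539, 0.0169]
orientation: [1.049, 2.25, -0.379]
force: [-0.2, -0.8, 0.4]
gripper_width: 1.001
grip_force: 0.0
```

Call:
jog_arm --pt "0.001 -0.001 -0.0035 0 0 0 0.0854" --pt "0 0 0 0 0 0 0.06" --pt "0 0 0 0 0 0 0.045" --pt "0 0 0 0 0 0 0.03" --pt "0 0 0 0 0 0 0.03" --grip_force 60

```text
time: 17.32
ee_pos: [0.4221, 0.3526, 0.0125]
orientation: [1.047, 2.25, -0.382]
force: [-1.9, 1.7, 4.6]
gripper_width: 0.521
grip_force: 60.9
```

Call:
jog_arm --pt "0 0 0 0 0 0 0.03" --pt "0 0 0 0 0 0 0.03"

```text
time: 17.58
ee_pos: [0.4221, 0.3526, 0.0125]
orientation: [1.047, 2.25, -0.382]
force: [-2.7, 1.2, 5.4]
gripper_width: 0.524
grip_force: 61.0
```

Call:
jog_arm --pt "0 0 0.03 0 0 0 0.03" --pt "0 0 0.05 0 0 0 0.03" --pt "0 0 0.06 0 0 0 0.03" --pt "0 0 0.06 0 0 0 0.03" --pt "0 0 0.04 7.68 6.4 0 0.03" --grip_force 80

```text
time: 18.2
ee_pos: [0.4191, 0.3555, 0.2517]
orientation: [1.111, 2.413, -0.297]
force: [0.4, 0.1, -3.4]
gripper_width: 0.513
grip_force: 81.4
```

Call:
jog_arm --pt "0.005 -0.02 0 7.68 6.4 0 0.03" --pt "0.01 -0.03 0 7.68 6.4 0 0.03" --pt "0.01 -0.04 0 7.68 6.4 0 0.03" --pt "0.01 -0.04 0 0 0 10 0.03" --pt "0.01 -0.04 0 0 0 10 0.03"

```text
time: 18.82
ee_pos: [0.4664, 0.1818, 0.2511]
orientation: [0.804, 3.026, -0.006]
force: [0.7, 0.2, -1.3]
gripper_width: 0.515
grip_force: 81.6
```

Call:
jog_arm --pt "0.01 -0.04 0 0 0 10 0.03" --pt "0.01 -0.04 0 0 0 10 0.03" --pt "0.01 -0.03 0 0 0 10 0.03" --pt "0 0 0 0 0 0 0.03"

```text
time: 19.32
ee_pos: [0.4963, 0.0708, 0.2509]
orientation: [0.006, 3.131, -0.003]
force: [-0.2, 0.5, -2.6]
gripper_width: 0.513
grip_force: 81.8
```

```bash
python3 - <<'E'
from h import *
s=robot.observe(); print(s['time'],s['ee_pos'],s['joint_pos'].round(3),s['gripper_width']);print(R.from_rotvec(s['orientation']).as_matrix().round(3))
E
```

```text
19.325 [0.49631833 0.07083362 0.25092439] [-0.089  0.18  -0.123  1.912  0.03   1.042  1.343] 0.5133498797509823
[[-1.     0.004  0.01 ]
 [ 0.004  1.    -0.002]
 [-0.01  -0.002 -1.   ]]
```

Call:
jog_arm --pt "0.01 -0.04 0 0 -10 0 0.03" --pt "0.015 -0.05 0 0 -10 0 0.03" --pt "0.02 -0.05 0 0 -10 0 0.03" --pt "0.02 -0.05 0 0 -10 0 0.03" --pt "0.02 -0.05 0 0 -10 0 0.03"

```text
time: 19.95
ee_pos: [0.5543, -0.0842, 0.2646]
orientation: [-0.02, 2.505, 0.027]
force: [1.0, 0.2, -0.5]
gripper_width: 0.512
grip_force: 82.1
```

Call:
jog_arm --pt "0.014 -0.05 0 0 0 0 0.03" --pt "0 -0.014 -0.04 0 0 0 0.03" --pt "0 0 -0.04 0 0 0 0.03" --pt "0 0 0 0 0 0 0.03"

```text
time: 20.45
ee_pos: [0.5661, -0.1309, 0.2319]
orientation: [-0.038, 2.522, 0.002]
force: [-0.5, -0.4, -2.2]
gripper_width: 0.517
grip_force: 82.3
```

```bash
python3 - <<'E'
from h import *
s=robot.observe(); print(s['time'],s['ee_pos'],s['joint_pos'].round(3),s['gripper_width']);print(R.from_rotvec(s['orientation']).as_matrix().round(3))
im=snap('side','s7.png'); snap('wrist','w7.png'); snap('top','t7.png')
a=cv2.imread('pics/s7.png')[150:450,180:480]; b=cv2.imread('pics/w7.png')
cv2.imwrite('pics/m7.png',np.hstack([cv2.resize(a,(400,400)),cv2.resize(b,(400,400))]))
E
```

```text
20.45 [ 0.56605826 -0.13088407  0.23189469] [ 0.331  0.084 -0.043  2.251 -0.695  0.271  2.514] 0.5171870861866662
[[-0.814 -0.028  0.58 ]
 [-0.027  1.     0.01 ]
 [-0.58  -0.007 -0.815]]
```

View pics/m7.png

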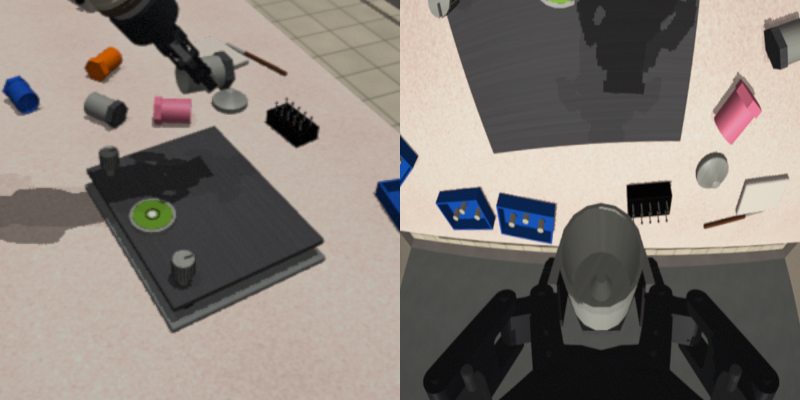

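The joint limits (j6, j7) stop the outward pitch at 35°. I'll use the other side instead: back to vertical, turn the tool half round, then lean it over the far side.

Call:
jog_arm --pt "0 0 0.02 0 10 0 0.03" --pt "0 0 0 0 10 0 0.03" --pt "0 0 0 0 10 0 0.03" --pt "0 0 0 0 5.5 0 0.03" --pt "0 0 0 0 0 -10 0.03"

```text
time: 21.22
ee_pos: [0.575, -0.1202, 0.2471]
orientation: [0.209, 3.045, 0.04]
force: [-0.9, -0.8, -2.3]
gripper_width: 0.514
grip_force: 82.2
```

Call:
jog_arm --pt "0 0 0 0 0 -10 0.03" --pt "0 0 0 0 0 -10 0.03" --pt "0 0 0 0 0 -10 0.03" --pt "0 0 0 0 0 -10 0.03" --pt "0 0 0 0 0 -10 0.03"

```text
time: 21.85
ee_pos: [0.573, -0.1201, 0.2475]
orientation: [1.478, 2.665, -0.018]
force: [0.1, -0.0, -3.1]
gripper_width: 0.515
grip_force: 82.3
```

Call:
jog_arm --pt "0 0 0 0 0 -10 0.03" --pt "0 0 0 0 0 -10 0.03" --pt "0 0 0 0 0 -10 0.03" --pt "0 0 0 0 0 -10 0.03" --pt "0 0 0 0 0 -10 0.03"

```text
time: 22.48
ee_pos: [0.5732, -0.1199, 0.2476]
orientation: [2.475, 1.798, -0.073]
force: [-0.3, -0.9, -1.6]
gripper_width: 0.513
grip_force: 82.4
```

Call:
jog_arm --pt "0 0 0 0 0 -10 0.03" --pt "0 0 0 0 0 -10 0.03" --pt "0 0 0 0 0 -10 0.03" --pt "0 0 0 0 0 -10 0.03" --pt "0 0 0 0 0 -10 0.03"

```text
time: 23.1
ee_pos: [0.5734, -0.1197, 0.2478]
orientation: [3.03, 0.589, -0.115]
force: [0.8, 0.2, -2.8]
gripper_width: 0.516
grip_force: 82.4
```

```bash
python3 - <<'E'
from h import *
s=robot.observe(); print(s['time'],s['ee_pos'],s['joint_pos'].round(3),s['gripper_width']);print(R.from_rotvec(s['orientation']).as_matrix().round(3))
E
```

```text
23.1 [ 0.57339808 -0.11974678  0.2478316 ] [-0.352  0.422  0.618  1.686 -0.176  1.158 -0.883] 0.5162003841927038
[[ 0.924  0.376 -0.063]
 [ 0.372 -0.926 -0.066]
 [-0.083  0.038 -0.996]]
```

```bash
cat >> h.py <<'E'
def place(h):
    c,s=np.cos(np.radians(h)),np.sin(np.radians(h)); a,b=np.cos(np.radians(50)),np.sin(np.radians(50))
    x=np.array([c*a,s*a,b]); z=np.array([-c*b,-s*b,-a]); return np.c_[x,np.cross(z,x),z]
def delta(T):
    d=R.from_matrix(T@R.from_rotvec(robot.observe()['orientation']).as_matrix().T).as_rotvec(degrees=True); return d.round(2),np.linalg.norm(d)
E
python3 -c "
from h import *
print(delta(place(0)))"
```

```text
(array([120.75,  25.78, 111.94]), np.float64(166.65875360006572))
```

My sign was wrong: the foot had gone up. The correct place pose has the tool pointing back towards the robot with its x axis up. I'll recompute.

```bash
cat >> h.py <<'E'
def place(h,el=50):
    w=np.array([np.cos(np.radians(h)),np.sin(np.radians(h)),0]); a,b=np.cos(np.radians(el)),np.sin(np.radians(el)); k=np.array([0,0,1])
    x=a*w+b*k; z=b*w-a*k; return np.c_[x,np.cross(z,x),z]
def vert(h): return place(h,0)
E
python3 -c "
from h import *
print(delta(vert(160)),delta(place(160)),np.linalg.det(place(160)))"
```

```text
(array([  6.09,   2.91, 137.86]), np.float64(138.02495037684284)) (array([ 69.5 ,   3.82, 125.81]), np.float64(143.77929523272007)) 0.9999999999999999
```

Call:
jog_arm --pt "0 0 0 0.47 0.22 10.6 0.03" --pt "0 0 0 0.47 0.22 10.6 0.03" --pt "0 0 0 0.47 0.22 10.6 0.03" --pt "0 0 0 0.47 0.22 10.6 0.03" --pt "0 0 0 0.47 0.22 10.6 0.03"

```text
time: 23.72
ee_pos: [0.5732, -0.12, 0.2476]
orientation: [2.447, 1.904, -0.087]
force: [-0.7, 0.6, -2.0]
gripper_width: 0.513
grip_force: 82.3
```

Call:
jog_arm --pt "0 0 0 0.47 0.22 10.6 0.03" --pt "0 0 0 0.47 0.22 10.6 0.03" --pt "0 0 0 0.47 0.22 10.6 0.03" --pt "0 0 0 0.47 0.22 10.6 0.03" --pt "0 0 0 0.47 0.22 10.6 0.03"

```text
time: 24.35
ee_pos: [0.5731, -0.1202, 0.2474]
orientation: [1.35, 2.816, -0.04]
force: [-0.5, -0.1, -1.1]
gripper_width: 0.514
grip_force: 82.2
```

Call:
jog_arm --pt "0 -0.02 0 0.47 0.22 10.6 0.03" --pt "0 -0.03 0 0.47 0.22 10.6 0.03" --pt "0 -0.03 0 0.47 0.22 10.6 0.03" --pt "0 -0.03 0 0 0 0 0.03" --pt "0 0 0 0 0 0 0.03"

```text
time: 24.98
ee_pos: [0.5723, -0.2344, 0.2473]
orientation: [0.547, 3.091, -0.012]
force: [-1.0, 0.9, -2.2]
gripper_width: 0.516
grip_force: 82.2
```

```bash
python3 - <<'E'
from h import *
s=robot.observe(); print(s['time'],s['ee_pos'],s['joint_pos'].round(3),s['gripper_width']);print(R.from_rotvec(s['orientation']).as_matrix().round(3))
print(delta(place(160)))
E
```

```text
24.975 [ 0.5722739  -0.23437676  0.24726786] [ 0.196  0.396  0.191  1.639 -0.074  1.11   1.626] 0.516432171649302
[[-0.939  0.343  0.002]
 [ 0.343  0.939 -0.008]
 [-0.004 -0.007 -1.   ]]
(array([17.56, 47.07, -0.11]), np.float64(50.24140963372809))
```

Call:
jog_arm --pt "-0.004 0.001 0 3.51 9.41 0 0.03" --pt "-0.004 0.001 0 3.51 9.41 0 0.03" --pt "-0.004 0.001 0 3.51 9.41 0 0.03" --pt "-0.005 0 -0.02 3.51 9.41 0 0.03" --pt "0 0 -0.03 3.51 9.41 0 0.03"

```text
time: 25.6
ee_pos: [0.5487, -0.2226, 0.1897]
orientation: [-0.39, -2.26, -0.179]
force: [-40.6, 18.8, 54.6]
gripper_width: 0.516
grip_force: 82.1
```

Call:
jog_arm --pt "0 0 -0.04 0 0 0 0.03" --pt "0 0 -0.03 0 0 0 0.03" --pt "0 0 -0.02 0 0 0 0.03" --pt "0 0 0 0 0 0 0.03" --pt "0 0 0 0 0 0 0.03"

```text
time: 26.22
ee_pos: [0.5462, -0.2251, 0.1012]
orientation: [-0.394, -2.259, -0.187]
force: [0.8, -0.7, -0.6]
gripper_width: 0.517
grip_force: 82.3
```

```bash
python3 - <<'E'
from h import *
s=robot.observe(); print(s['time'],s['ee_pos'],s['joint_pos'].round(3),s['gripper_width'],s['force']);print(R.from_rotvec(s['orientation']).as_matrix().round(3))
print(delta(place(160)))
snap('side','s8.png'); snap('wrist','w8.png')
a=cv2.imread('pics/s8.png')[150:450,180:480]; b=cv2.imread('pics/w8.png')
cv2.imwrite('pics/m8.png',np.hstack([cv2.resize(a,(400,400)),cv2.resize(b,(400,400))]))
E
```

```text
26.225 [ 0.54617461 -0.22505976  0.10123234] [ 0.303  1.112  0.099  0.985 -0.066  1.904  1.62 ] 0.5166854999235053 [ 0.81706252 -0.65691203 -0.58206796]
[[-0.618  0.34  -0.709]
 [ 0.22   0.94   0.26 ]
 [ 0.755  0.005 -0.656]]
(array([ 0.06,  1.03, -0.09]), np.float64(1.036627221667753))
```

View pics/m8.png

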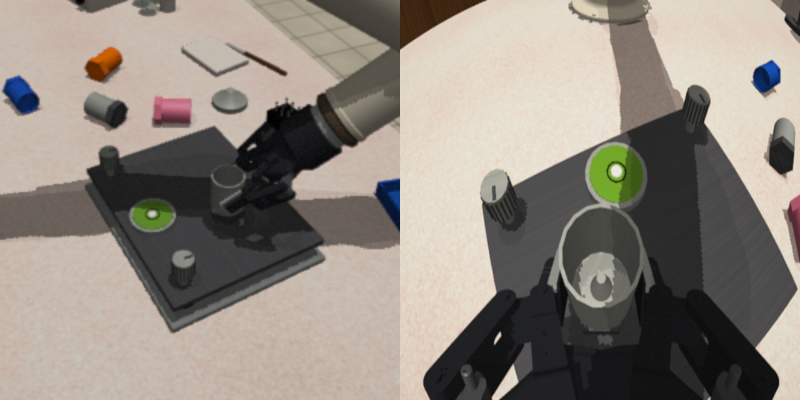

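The side view shows the flask upright, foot down, just above the plate, with the bubble still centred. Lowering slowly.

Call:
jog_arm --pt "0 0 -0.005 0 1 0 0.03" --pt "0 0 -0.005 0 0 0 0.03" --pt "0 0 -0.004 0 0 0 0.03" --pt "0 0 0 0 0 0 0.03"

```text
time: 26.82
ee_pos: [0.5447, -0.2246, 0.0843]
orientation: [-0.393, -2.237, -0.184]
force: [0.7, 0.2, -2.1]
gripper_width: 0.514
grip_force: 82.3
```

Call:
jog_arm --pt "0 0 -0.003 0 0 0 0.03" --pt "0 0 0 0 0 0 0.03"

```text
time: 27.08
ee_pos: [0.5449, -0.2247, 0.0818]
orientation: [-0.393, -2.238, -0.184]
force: [0.3, -0.1, -1.6]
gripper_width: 0.513
grip_force: 82.3
```

Call:
jog_arm --pt "0 0 -0.002 0 0 0 0.03" --pt "0 0 0 0 0 0 0.03"

```text
time: 27.32
ee_pos: [0.545, -0.2247, 0.0799]
orientation: [-0.393, -2.238, -0.184]
force: [-0.3, -0.3, -2.2]
gripper_width: 0.517
grip_force: 82.3
```

Call:
jog_arm --pt "0 0 -0.001 0 0 0 0.03" --pt "0 0 0 0 0 0 0.03"

```text
time: 27.58
ee_pos: [0.545, -0.2247, 0.0789]
orientation: [-0.393, -2.239, -0.184]
force: [-0.0, -0.0, -2.2]
gripper_width: 0.518
grip_force: 82.3
```

Call:
jog_arm --pt "0 0 -0.001 0 0 0 0.03" --pt "0 0 0 0 0 0 0.03"

```text
time: 27.82
ee_pos: [0.545, -0.2247, 0.0779]
orientation: [-0.393, -2.238, -0.184]
force: [-0.5, -0.1, -2.3]
gripper_width: 0.511
grip_force: 82.3
```

Call:
jog_arm --pt "0 0 -0.0015 0 0 0 0.03" --pt "0 0 0 0 0 0 0.03"

```text
time: 28.08
ee_pos: [0.545, -0.2246, 0.0763]
orientation: [-0.393, -2.238, -0.184]
force: [-0.2, 0.6, -1.5]
gripper_width: 0.518
grip_force: 82.3
```

Call:
jog_arm --pt "0 0 -0.0015 0 0 0 0.03" --pt "0 0 0 0 0 0 0.03"

```text
time: 28.32
ee_pos: [0.5451, -0.2247, 0.0756]
orientation: [-0.393, -2.238, -0.184]
force: [0.5, 0.9, 2.9]
gripper_width: 0.515
grip_force: 82.9
```

Call:
jog_arm --pt "0 0 -0.001 0 0 0 0.03" --pt "0 0 0 0 0 0 0.03"

```text
time: 28.58
ee_pos: [0.5451, -0.2247, 0.0756]
orientation: [-0.393, -2.238, -0.184]
force: [0.6, 0.3, 6.6]
gripper_width: 0.513
grip_force: 82.9
```

Contact at z=0.0756. Release and back off along the tool axis.

Call:
jog_arm --pt "0 0 0.0005 0 0 0 0.055" --pt "0 0 0 0 0 0 0.07" --pt "0 0 0 0 0 0 0.0854" --pt "0 0 0 0 0 0 0.0854" --pt "0.0072 -0.0026 0.0064 0 0 0 0.0854"

```text
time: 29.2
ee_pos: [0.5519, -0.2272, 0.0808]
orientation: [-0.393, -2.237, -0.184]
force: [-0.5, -0.8, 0.3]
gripper_width: 1.001
grip_force: 0.0
```

Call:
jog_arm --pt "0.02 -0.0075 0.018 0 0 0 0.0854" --pt "0.03 -0.011 0.027 0 0 0 0.0854" --pt "0.02 -0.0075 0.03 0 0 0 0.0854" --pt "0 0 0.05 0 0 0 0.0854" --pt "0 0 0.04 0 0 0 0.0854"

```text
time: 29.82
ee_pos: [0.5892, -0.2393, 0.2386]
orientation: [-0.425, -2.398, -0.154]
force: [-0.1, 0.1, 0.4]
gripper_width: 1.0
grip_force: 0.0
```

```bash
python3 - <<'E'
from h import *
s=robot.observe(); print(s['time'],s['ee_pos'],s['joint_pos'].round(3),s['gripper_width'],s['force'])
print(delta(vert(150)),delta(vert(115)))
snap('side','s9.png'); snap('wrist','w9.png')
a=cv2.imread('pics/s9.png')[150:450,180:480]; b=cv2.imread('pics/w9.png')
cv2.imwrite('pics/m9.png',np.hstack([cv2.resize(a,(400,400)),cv2.resize(b,(400,400))]))
E
```

```text
29.825 [ 0.58917639 -0.23927002  0.23858982] [ 0.298  0.967  0.112  0.874 -0.066  2.016  1.61 ] 1.000160781059034 [-0.12763858  0.09797674  0.41235928]
(array([-17.12, -37.1 ,  -9.47]), np.float64(41.94280473331504)) (array([-28.14, -30.95, -42.94]), np.float64(59.948139399309724))
```

View pics/m9.png

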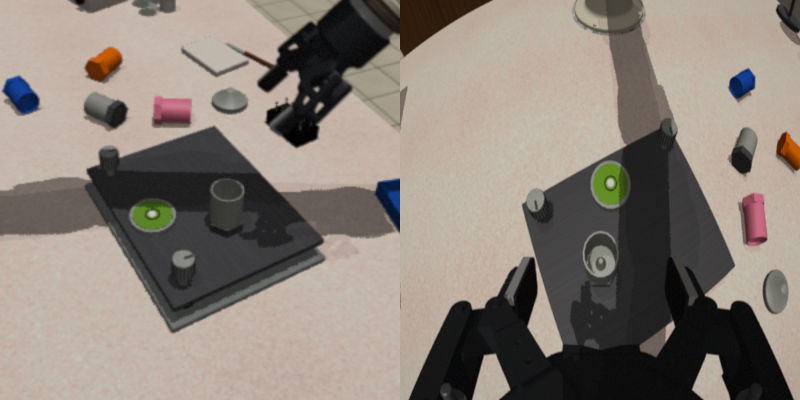

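B stands upright on the plate at crop (227,205), and the bubble is centred at (152,214). Now flask A: hover over it at heading 115°.

Call:
jog_arm --pt "0 0.02 0.01 -4.69 -5.16 -7.16 0.0854" --pt "-0.012 0.05 0.01 -4.69 -5.16 -7.16 0.0854" --pt "-0.012 0.05 0 -4.69 -5.16 -7.16 0.0854" --pt "-0.014 0.05 0 -4.69 -5.16 -7.16 0.0854" --pt "-0.014 0.05 0 -4.69 -5.16 -7.16 0.0854"

```text
time: 30.55
ee_pos: [0.5366, -0.0179, 0.2567]
orientation: [-1.47, -2.641, -0.035]
force: [1.7, 0.9, -0.1]
gripper_width: 0.998
grip_force: 0.0
```

Call:
jog_arm --pt "-0.014 0.053 0 -4.69 -5.16 -7.16 0.0854" --pt "-0.014 0.053 0 0 0 0 0.0854" --pt "-0.014 0.053 0 0 0 0 0.0854" --pt "0 0 0 0 0 0 0.0854" --pt "0 0 0 0 0 0 0.0854"

```text
time: 31.18
ee_pos: [0.497, 0.1322, 0.2561]
orientation: [-1.657, -2.646, 0.0]
force: [1.1, -1.3, -0.0]
gripper_width: 1.0
grip_force: 0.0
```

```bash
cat >> h.py <<'E'
def proj(p):
    c=camera_info('wrist'); s=robot.observe(); T=np.eye(4); T[:3,:3]=R.from_rotvec(s['orientation']).as_matrix(); T[:3,3]=s['ee_pos']
    q=np.linalg.inv(T@c['T_tool_cam'])@np.r_[p,1]; th=np.arctan2(np.hypot(q[0],q[1]),q[2]); ph=np.arctan2(q[1],q[0])
    return c['cx']+c['fx']*th*np.cos(ph), c['cy']+c['fy']*th*np.sin(ph)
def flask(f,guess):
    s=robot.observe(); print(s['time'],s['ee_pos'],s['joint_pos'].round(3)); print(R.from_rotvec(s['orientation']).as_matrix().round(3))
    im=snap('wrist',f); g=np.array(proj(guess)); print('guess px',g)
    hsv=cv2.cvtColor(im,cv2.COLOR_RGB2HSV); i16=im.astype(int); ch=i16[...,0]-i16[...,2]
    m=(ch<6).astype(np.uint8); m[:,:]=cv2.morphologyEx(m,cv2.MORPH_OPEN,np.ones((3,3)))
    n,l,st,ce=cv2.connectedComponentsWithStats(m)
    for i in range(1,n):
        if st[i,4]>150 and np.linalg.norm(ce[i]-g)<90: print('comp',i,st[i],ce[i],cv2.minAreaRect(cv2.findNonZero((l==i).astype(np.uint8))))
    return im,l
E
python3 - <<'E'
from h import *
im,l=flask('w10.png',[.493,.142,.023])
E
```

```text
31.175 [0.4970075  0.13224996 0.25611024] [-0.4    0.209  0.113  1.865 -0.043  1.082  0.182]
[[-0.436  0.9   -0.016]
 [ 0.9    0.437  0.01 ]
 [ 0.016 -0.01  -1.   ]]
guess px [324.48503836 198.00208498]
comp 5 [317 165  25  37 567] [331.11463845 182.73368607] ((329.2871398925781, 182.8712921142578), (35.42332458496094, 22.686847686767578), 84.2894058227539)
comp 6 [297 167  24  30 412] [307.41747573 180.05339806] ((308.5, 181.5), (29.0, 23.0), 90.0)
comp 12 [300 211  49  26 675] [324.79851852 227.20296296] ((324.1398010253906, 225.84356689453125), (21.56097412109375, 48.48780059814453), 77.31961059570312)
```

```bash
python3 - <<'E'
from h import *
a=ray('wrist',317.5,168,.023);b=ray('wrist',326,235,.023);m=ray('wrist',319.5,183,.023);d=a-b;print(a,m,b,np.linalg.norm(d),np.degrees(np.arctan2(d[1],d[0])))
im=cv2.imread('pics/w10.png')[150:250,270:370].astype(int)
for r in range(5,95,4): print(r+150,''.join('%x'%(v//16) for v in im[r,:,1][::2]))
E
```

```text
[0.47314914 0.16674083 0.023     ] [0.48165233 0.15376494 0.023     ] [0.51161626 0.10731625 0.023     ] 0.07078842094757429 122.91606696562877
155 55555555555555555555555555555555555555555555555555
159 55555555555555555555555555555555555555555555555555
163 55555555555555555555555555555554444555555555555555
167 55555555555555444333334444433333332344555555555555
171 78755555555553333333344444444333333344555555555555
175 89875555555553233333334444444333333244455555555555
179 98999888889997333333334444444333333244456898899987
183 98998999989998333333344444444333333235688999989999
187 88889999988899533333344444443433333248888998889998
191 88888888888888544333334444443433333248888889999998
195 88888888888788734554344444444433333337888898899998
199 88888888888888744455566434343344355437888889888998
203 78878888887888744455556666665665554436888888888888
207 88887778888778754455556666666665554435888888877878
211 88888888888888864455556666666665554433478888888888
215 88888888888888853455556666666665554432368888878888
219 88888888888888853445556666666665554421137888888888
223 88888788888888511234444555554433321111137888888888
227 88888888778888621111233333333333332111127888888888
231 88888888788888731111233333333333331124688888888888
235 88888888888788887421233333333334445788788888887778
239 87877888888788888888777888888888888888888888888888
243 88888878878788888888788888888888888888888888888888
```

```bash
python3 -c "
from h import *
print(delta(place(122,-40)))"
```

```text
(array([-35.58, -20.28,   6.17]), np.float64(41.41419777938846))
```

Call:
jog_arm --pt "-0.002 0.003 -0.03 -8.9 -5.07 1.54 0.0854" --pt "-0.003 0.003 -0.03 -8.9 -5.07 1.54 0.0854" --pt "0 0 -0.03 -8.9 -5.07 1.54 0.0854" --pt "0 0 -0.03 -8.9 -5.07 1.54 0.0854" --pt "0 0 0 0 0 0 0.0854"

```text
time: 31.85
ee_pos: [0.4883, 0.139, 0.131]
orientation: [1.197, 2.19, -0.454]
force: [0.4, -1.9, -0.6]
gripper_width: 0.996
grip_force: 0.0
```

Call:
jog_arm --pt "0 0 0 0 0 0 0.0854" --pt "0 0 0 0 0 0 0.0854"

```text
time: 32.1
ee_pos: [0.4937, 0.1371, 0.1386]
orientation: [1.216, 2.18, -0.436]
force: [1.1, 0.4, 0.3]
gripper_width: 0.999
grip_force: 0.0
```

```bash
python3 - <<'E'
from h import *
flask('w11.png',[.493,.142,.023])
print(delta(place(122,-40)))
im=cv2.imread('pics/w11.png')[40:220,230:400].astype(int)
for r in range(0,180,5): print(r+40,''.join('%x'%(v//16) for v in im[r,:,1][::2]))
E
```

```text
32.1 [0.49373184 0.13708054 0.13862725] [-0.912  0.468  0.155  2.068  0.782  0.946 -0.794]
[[-0.402  0.85   0.34 ]
 [ 0.654  0.527 -0.543]
 [-0.641  0.004 -0.767]]
guess px [323.62027768 128.90817461]
comp 1 [ 278   63   80   42 2373] [317.5111673   84.27138643] ((317.5, 83.5), (41.0, 79.0), 90.0)
comp 2 [ 279  150   79   43 1212] [319.08910891 177.41831683] ((318.480712890625, 171.3061065673828), (40.67875289916992, 78.08099365234375), 88.40885925292969)
(array([-0.24,  0.15,  0.2 ]), np.float64(0.34742508487675816))
40 666666666667aaaaaaaaaaaaaaaaaa99999999999999aaaaaaaaaaa999aaa999999999999999999999999
45 6666666666669aaaaaaaaaaaaaaaa99999999999999998999999999999999999999999999999999999999
50 666666666668aaaaaaaaaaaaaaa9999999999999999898799999999999999999999999999999999999999
55 966666666668aaaaaaaaaaaaa987755555555555555544555555555555555557999999999999999999996
60 a766666666669aaaaabaaaaa96555555555555555555555555555555555555569999999999999999a9985
65 a966666666668aaaaaaaa9999755555554333333334344433333333455555556999a99999999999999985
70 aa66666665667aaaaaaaaa99985543333333334
[... 1951 characters left out ...]
aaaaaaaaaaaa9962222333333333333333333333322249aaaaaaaaaaaaaaa876566546
185 aaaaaaaaaaaaaaaaaaaaaaaaaaaaaa94223333333333333333333333238aaabaaaaaa9766665432222222
190 aaaaaaaaaaaaaaaaaaaaaaaaaaaaaaaa9533333333333333333333327aaaaaaaa88655432222222222222
195 aaaaaaaaaaaaaaaaaaaaaaaaaaaaaaaaaaaa9aaaa99aaaaaaaaaaaaaaaaaa876665422222222222222222
200 abbaabaaaaaaaaaaaaaaaaaaaaaaaaaaaa9aaaaaaaaaaaaaaaaaaaaaaaaaaaaa954222222222222222222
205 aaaaaaaaaaaaaaaaaaaaaaaaaaaaaaaaaaaaaaaaaaaaaaaaaaaaaaaaaaaaaaaaa72222222222222222222
210 aaaaaaaaaaaaaaaaaaaaaabaaaaaaaaaaaaaaaaaaaaaaaaaaaaaaaaaaaaaaaaa622222222222222222222
215 aaaaaaaaaaaaaaaaaaaaaaaaaaaaaaaaaaaaaaaaaaaaaaaaaaaaaaaaaaaaaaa5222222222222222222222
```

```bash
python3 - <<'E'
from h import *
a=ray('wrist',317,83,.023);f=ray('wrist',318.7,163,.023);d=a-f
print(a,f,np.degrees(np.arctan2(d[1],d[0])))
u=np.array([np.cos(np.radians(122.7)),np.sin(np.radians(122.7)),0]); g=a-.024*u; t=g-.0088*u; print(t, t-robot.observe()['ee_pos'])
E
```

```text
[0.47223878 0.16838243 0.023     ] [0.50587299 0.11530695 0.023     ] 122.36264402386128
[0.48995866 0.14078087 0.023     ] [-0.00366465  0.00349203 -0.11563815]
```

Call:
jog_arm --pt "-0.003 0.003 -0.04 0 0 0.5 0.0854" --pt "0 0 -0.045 0 0 0 0.0854" --pt "0 0 -0.025 0 0 0 0.0854" --pt "0 0 -0.01 0 0 0 0.0854" --pt "0 0 0 0 0 0 0.0854"

```text
time: 32.78
ee_pos: [0.4895, 0.1414, 0.0171]
orientation: [1.201, 2.187, -0.435]
force: [0.9, -0.3, -0.3]
gripper_width: 1.001
grip_force: 0.0
```

Call:
jog_arm --pt "0 0 -0.004 0 0 0 0.0854" --pt "0 0 0 0 0 0 0.0854"

```text
time: 33.02
ee_pos: [0.4891, 0.1421, 0.0128]
orientation: [1.199, 2.188, -0.435]
force: [-0.3, -0.6, 0.0]
gripper_width: 1.003
grip_force: 0.0
```

Call:
jog_arm --pt "0.0005 -0.001 0 0 0 0 0.07" --pt "0 0 0 0 0 0 0.05" --pt "0 0 0 0 0 0 0.03" --pt "0 0 0 0 0 0 0.03" --pt "0 0 0 0 0 0 0.03" --grip_force 60

```text
time: 33.65
ee_pos: [0.4893, 0.1408, 0.0126]
orientation: [1.198, 2.188, -0.437]
force: [-1.3, 0.8, 5.9]
gripper_width: 0.517
grip_force: 60.7
```

Call:
jog_arm --pt "0 0 0 0 0 0 0.03" --pt "0 0 0.02 0 0 0 0.03" --pt "0 0 0.05 0 0 0 0.03" --pt "0 0 0.06 0 0 0 0.03" --pt "0 0 0.06 0 0 0 0.03" --grip_force 80

```text
time: 34.28
ee_pos: [0.4886, 0.1405, 0.2032]
orientation: [1.198, 2.19, -0.438]
force: [1.3, 0.7, -1.8]
gripper_width: 0.515
grip_force: 81.7
```

```bash
python3 - <<'E'
from h import *
s=robot.observe(); print(s['time'],s['ee_pos'],s['joint_pos'].round(3),s['gripper_width'],s['force']);print(R.from_rotvec(s['orientation']).as_matrix().round(3))
print(delta(vert(160)),delta(place(170)))
E
```

```text
34.275 [0.48857209 0.14045692 0.20324454] [-0.914  0.349  0.138  2.045  0.742  1.062 -0.687] 0.5147634746351526 [ 1.28296769  0.66874785 -1.7708315 ]
[[-0.414  0.842  0.345]
 [ 0.645  0.539 -0.542]
 [-0.642 -0.002 -0.767]]
(array([25.48, 31.64, 35.81]), np.float64(54.153338440872254)) (array([51.14, 76.54, 36.96]), np.float64(99.19794616196879))
```

```bash
python3 -c "
from h import *
print(delta(vert(175)))"
```

```text
(array([21.49, 35.28, 50.16]), np.float64(64.97758546865865))
```

Call:
jog_arm --pt "0 0 0.03 3.07 5.04 7.17 0.03" --pt "0.01 -0.03 0.02 3.07 5.04 7.17 0.03" --pt "0.01 -0.04 0 3.07 5.04 7.17 0.03" --pt "0.01 -0.04 0 3.07 5.04 7.17 0.03" --pt "0.01 -0.04 0 3.07 5.04 7.17 0.03"

```text
time: 34.9
ee_pos: [0.5178, 0.0257, 0.2471]
orientation: [0.654, 2.813, -0.226]
force: [0.4, -0.6, -1.4]
gripper_width: 0.518
grip_force: 81.6
```

Call:
jog_arm --pt "0.01 -0.04 0 3.07 5.04 7.17 0.03" --pt "0.01 -0.04 0 3.07 5.04 7.17 0.03" --pt "0 -0.01 0 0 0 0 0.03" --pt "0 0 0 0 0 0 0.03"

```text
time: 35.4
ee_pos: [0.5317, -0.0432, 0.2458]
orientation: [0.417, 3.001, -0.143]
force: [-0.4, -0.2, -1.4]
gripper_width: 0.512
grip_force: 81.8
```

```bash
python3 - <<'E'
from h import *
s=robot.observe(); print(s['time'],s['ee_pos'],s['joint_pos'].round(3),s['gripper_width'],s['force'])
print(delta(place(175)))
E
```

```text
35.4 [ 0.53171224 -0.04317576  0.24575578] [-0.274  0.187  0.259  1.932  0.078  0.938  1.229] 0.5122045241262285 [-0.40595434 -0.16963806 -1.40601511]
(array([14.47, 55.18,  7.93]), np.float64(57.59905028850314))
```

Call:
jog_arm --pt "0.007 -0.016 0 1.81 6.9 0.99 0.03" --pt "0.007 -0.016 0 1.81 6.9 0.99 0.03" --pt "0.007 -0.016 0 1.81 6.9 0.99 0.03" --pt "0.007 -0.014 0 1.81 6.9 0.99 0.03" --pt "0 0 0 0 0 0 0.03"

```text
time: 36.02
ee_pos: [0.5608, -0.1038, 0.2426]
orientation: [-0.253, -2.743, 0.042]
force: [-0.4, 0.0, -2.7]
gripper_width: 0.512
grip_force: 81.9
```

```bash
python3 - <<'E'
from h import *
s=robot.observe(); print(s['time'],s['ee_pos'],s['joint_pos'].round(3),s['gripper_width'],s['force'])
print(delta(place(175)))
E
```

```text
36.025 [ 0.56084596 -0.10381537  0.24263185] [-0.066  0.588  0.272  1.429 -0.083  1.526  1.598] 0.5117432223816761 [-0.36742179  0.01444397 -2.70317686]
(array([ 7.17, 27.35,  3.82]), np.float64(28.530304907036857))
```

Call:
jog_arm --pt "-0.005 0 0 1.79 6.84 0.96 0.03" --pt "-0.005 0 0 1.79 6.84 0.96 0.03" --pt "-0.005 0 -0.01 1.79 6.84 0.96 0.03" --pt "-0.005 0 -0.02 1.79 6.84 0.96 0.03" --pt "0 0 -0.02 0 0 0 0.03"

```text
time: 36.65
ee_pos: [0.54, -0.1021, 0.1931]
orientation: [-0.097, -2.27, -0.047]
force: [1.1, -0.1, -2.5]
gripper_width: 0.516
grip_force: 81.9
```

Call:
jog_arm --pt "0 0 -0.03 0 0 0 0.03" --pt "0 0 -0.03 0 0 0 0.03" --pt "0 0 -0.02 0 0 0 0.03" --pt "0 0 0 0 0 0 0.03" --pt "0 0 0 0 0 0 0.03"

```text
time: 37.28
ee_pos: [0.5413, -0.1043, 0.1179]
orientation: [-0.1, -2.275, -0.048]
force: [-0.5, -0.4, -1.6]
gripper_width: 0.515
grip_force: 81.9
```

```bash
python3 - <<'E'
from h import *
s=robot.observe(); print(s['time'],s['ee_pos'],s['joint_pos'].round(3),s['gripper_width'],s['force'])
print(delta(place(175)))
E
```

```text
37.275 [ 0.54132419 -0.10425392  0.11793392] [ 0.009  1.031  0.222  1.143 -0.1    1.847  1.713] 0.5148869203264812 [-0.54156803 -0.43927061 -1.61288966]
(array([-0.03,  0.46,  0.05]), np.float64(0.46266403623769625))
```

Call:
jog_arm --pt "0 0 -0.015 0 0.46 0 0.03" --pt "0 0 -0.01 0 0 0 0.03" --pt "0 0 -0.006 0 0 0 0.03" --pt "0 0 -0.003 0 0 0 0.03" --pt "0 0 0 0 0 0 0.03"

```text
time: 37.9
ee_pos: [0.5405, -0.1044, 0.0823]
orientation: [-0.1, -2.264, -0.048]
force: [0.4, 0.2, -2.0]
gripper_width: 0.512
grip_force: 81.9
```

Call:
jog_arm --pt "0 0 -0.003 0 0 0 0.03" --pt "0 0 -0.0015 0 0 0 0.03" --pt "0 0 0 0 0 0 0.03"

```text
time: 38.28
ee_pos: [0.5411, -0.1044, 0.0799]
orientation: [-0.1, -2.265, -0.048]
force: [1.5, 0.3, 4.3]
gripper_width: 0.516
grip_force: 82.8
```

Call:
jog_arm --pt "0 0 -0.0015 0 0 0 0.03" --pt "0 0 0 0 0 0 0.03"

```text
time: 38.52
ee_pos: [0.541, -0.1045, 0.0798]
orientation: [-0.1, -2.264, -0.048]
force: [1.4, -1.1, 10.8]
gripper_width: 0.515
grip_force: 82.7
```

Call:
jog_arm --pt "0 0 -0.001 0 0 0 0.03" --pt "0 0 0 0 0 0 0.03"

```text
time: 38.78
ee_pos: [0.541, -0.1045, 0.0798]
orientation: [-0.1, -2.264, -0.048]
force: [0.5, 0.4, 15.7]
gripper_width: 0.517
grip_force: 82.8
```

Call:
jog_arm --pt "0 0 0.002 0 0 0 0.03" --pt "0 0 0 0 0 0 0.055" --pt "0 0 0 0 0 0 0.07" --pt "0 0 0 0 0 0 0.0854" --pt "0 0 0 0 0 0 0.0854"

```text
time: 39.4
ee_pos: [0.5405, -0.1043, 0.0773]
orientation: [-0.1, -2.264, -0.048]
force: [0.4, -0.0, -0.1]
gripper_width: 1.0
grip_force: 0.0
```

Call:
jog_arm --pt "0.0076 -0.0007 0.0064 0 0 0 0.0854" --pt "0.02 -0.002 0.018 0 0 0 0.0854" --pt "0.03 -0.002 0.027 0 0 0 0.0854" --pt "0.02 0 0.03 0 0 0 0.0854" --pt "0 0 0.05 0 0 0 0.0854"

```text
time: 40.02
ee_pos: [0.5945, -0.1059, 0.1947]
orientation: [-0.097, -2.312, -0.042]
force: [-0.1, 0.5, 0.3]
gripper_width: 0.999
grip_force: 0.0
```

Call:
jog_arm --pt "0 0 0.05 0 0 0 0.0854" --pt "0 0 0 0 0 0 0.0854" --pt "0 0 0 0 0 0 0.0854" --pt "0 0 0 0 0 0 0.0854" --pt "0 0 0 0 0 0 0.0854"

```text
time: 40.65
ee_pos: [0.5863, -0.1046, 0.2436]
orientation: [-0.096, -2.36, -0.028]
force: [0.6, -0.2, -0.3]
gripper_width: 1.004
grip_force: 0.0
```

```bash
python3 - <<'E'
from h import *
s=robot.observe(); print(s['time'],s['ee_pos'],s['gripper_width'],s['force'])
im=snap('side','s12.png'); t=snap('top','t12.png'); snap('wrist','w12.png')
for n,i in(('top',t),('side',im)):
    el,b,k=blobs(i); print(n,(ray(n,*b,.054)-ray(n,*el[0],.054))*1e3,el[0],b,k)
a=cv2.imread('pics/s12.png')[150:450,180:480]; b=cv2.imread('pics/t12.png')
o=np.zeros((600,800,3),np.uint8); o[:400,:400]=cv2.resize(a,(400,400)); o[:400,400:]=cv2.resize(b[150:370,300:540],(400,400)); o[400:,:266]=cv2.resize(b,(266,200)); o[400:,266:532]=cv2.resize(cv2.imread('pics/s12.png'),(266,200)); o[400:,532:798]=cv2.resize(cv2.imread('pics/w12.png'),(266,200))
cv2.imwrite('pics/m12.png',o)
E
```

```text
40.65 [ 0.5863181  -0.10462771  0.24364176] 1.0040133724284128 [ 0.64610686 -0.20067119 -0.25319264]Traceback (most recent call last):
  File "<stdin>", line 5, in <module>
  File "h.py", line 20, in blobs
    i=1+np.argmax(st[1:,4]); pts=cv2.findNonZero((l==i).astype(np.uint8))
        ~~~~~~~~~^^^^^^^^^^
    return _wrapfunc(a, 'argmax', axis=axis, out=out, **kwds)
    return bound(*args, **kwds)
ValueError: attempt to get argmax of an empty sequence
```

```bash
python3 - <<'E'
from h import *
i=cv2.imread('pics/s12.png'); w=cv2.imread('pics/w12.png')
for n,p in(('side',i),('wrist',w)):
    el,b,k=blobs(cv2.cvtColor(p,4)); print(n,(ray(n,*b,.054)-ray(n,*el[0],.054))*1e3,k)
o=np.zeros((600,800,3),np.uint8); o[:400,:400]=cv2.resize(i[150:450,180:480],(400,400)); o[:300,400:]=cv2.resize(w,(400,300)); o[300:,400:]=cv2.resize(i,(400,300))
cv2.imwrite('pics/m12.png',o)
E
```

```text
side [0.06939511 1.40666194 0.        ] 26
wrist [-1.70093002 -0.54232108  0.        ] 99
```

View pics/m12.png

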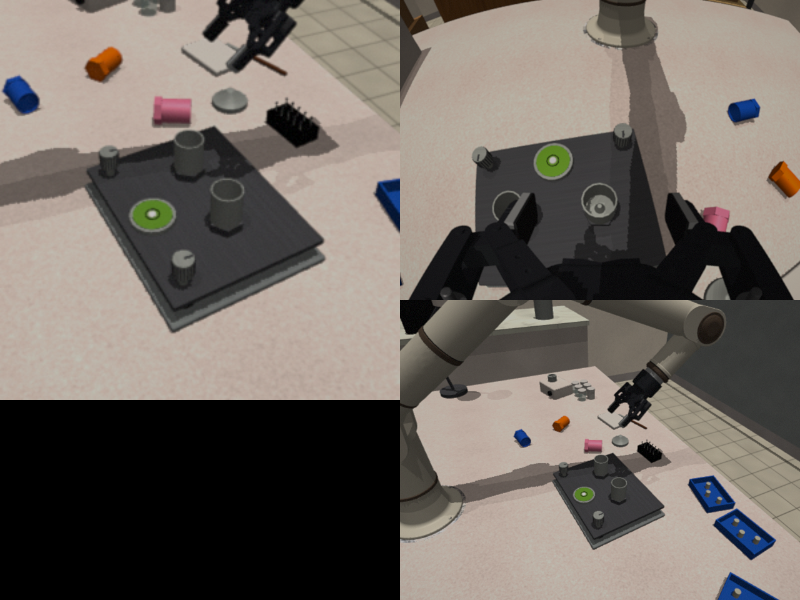

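Both flasks stand upright on the plate at crop (188,155) and (227,205). The bubble at (152,214) is centred, the gripper is well clear, and no grey flask is left on the bench.

```bash
python3 -c "
from h import *
print(robot.hand_in())"
```

```text
the job is handed in; nothing more can be done
None
```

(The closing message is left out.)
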